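Point out the cover faults of a pump for the inspection camera

ROBOT

A 6-joint arm with a two-finger parallel gripper is mounted at the origin on the work surface. World frame = base frame: x ahead of the robot, y to its left, z up, the work surface at z = 0. Lengths are in m, angles in rad, forces in N, time in s.
With the tool pointing down it reaches from about 0.275 to 0.775 m from the base axis. Payload 14.6 kg.
Tool frame: the origin (TCP) lies at the centre of the arm's flange, where the gripper is bolted on; the fingertips stand 173 mm ahead of it and the grasp point (between the pads) lies 155 mm ahead of it (arm.finger_overhang is the distance from the TCP to the fingertips, in m); x points along the fingers, z is the direction in which the jaws open and shut, and the axes are right-handed (so a half turn about x gives the same grasp; the last joint's range is limited). The gripper opens to 85 mm and grips with 20 to 120 N. Pads are 22 mm wide; open, the fingers measure 114 mm over their backs; the gripper's body (76 mm by 85 mm) begins 54 mm behind the grasp point. The pads swing forward as they close: fully open they stand 13 mm farther back than shut.
Start: joints at [1.056, 0.263, -0.048, 1.259, 0, 1.415], TCP at [0.185, 0.491, 0.405] pointing down, gripper open.
Joint ranges: [-2.65, 2.65], [-0.89, 1.7], [-1.18, 1.37], [-2.13, 2.11], [-1.35, 1.29], [-3.14, 3.14]. Speed limits (rad/s): [1.89, 1.89, 2.57, 2.79, 3.14, 3.14].

INTERFACE

Orientations are given as a rotation vector (axis times angle).
In Python, from cell import arm gives the robot as it stands. The module is installed in compiled form; this text tells all that it offers.
- The arm moves only by the tool apply_moves, never from a script. Its argument "series" is a list of rows, each a list of 7 numbers: the opening, from 0 (shut) to 1 (fully open), then the shift along the world's x, y, z in units of 40 mm (1.0 is 40 mm), then the turn, a rotation vector about the world's x, y, z in units of 6 degrees (1.0 is 6 degrees). A call has exactly 5 rows; each row is the pose to reach, as a shift and turn from the pose commanded when the call began; what a row does not reach only later rows make up. A row lasts 1/12 s, in which the tool goes at most 41.7 mm and 7.16 degrees, less where a joint would pass 70% of its speed; a pose out of reach is approached as far as the arm can. A call with a gripper value outside its range is refused whole. The fingers move at their own pace and stop on an object; "force" is the grip in N (left out, the last holds). Time passes only in rows, so rows that repeat a pose let the fingers close, or fill a call up. It gives the time, the measured TCP pose, the force and the opening at its end, in the units of the state.
- arm.read_state(): the state, without advancing time (a new reading comes with each control period).
- arm.get_image(name): name is "scene" or "top"; returns a dict with "image" (400x640x3 uint8, blue, green, red), "K" (3x3 intrinsics, pixels), "pose" (4x4, takes a point from camera to world coordinates). Camera axes: x right, y down, z forward; pixel columns grow to the right and rows downward; lengths in m; the calibration is good to about 2 mm. A picture is of the moment at which its call begins. There is no depth.
- arm.finish_job(): hands the job in, once; it reports no verdict.
The state is a dict: "t": time; "joints": joint angles; "qd": joint speeds; "joint_efforts": joint torques, N m; "eef_pos": TCP position; "tcp_rot": TCP orientation; "ft_force": force on the tool from outside, world axes, zero at the start; "torque": the same for the moment, N m; "finger_gap": finger opening in m.
Only numpy, scipy, OpenCV 4.12 (cv2) and the standard library are available. Lean on these libraries where they do the work, as an engineer would, in place of code of your own. Each camera call takes 0.05 s, during which the arm holds its last target.

TASK

Press the push button on the control box to start the inspection camera, then point out the two faults of the pump's cover: first hold the fingertips just above the one bolt that stands proud of the others, without touching it, for two seconds, then point the same way at the one bolt hole that has no bolt, and finish while still pointing there. Touch nothing but the control box with its button, and leave the loose things on the bench where they are.

Things in the scene. Friction and masses are not known exactly. Their poses are not given: they have to be found in the camera images.
- pump: Fixed pump, round cover up (178 mm across, top face 100 mm above the bench); origin on the bench under its axis, z up. Six round lugs, 32 mm across, 8 mm high, stand on the cover 68 mm from its axis, 60 degrees apart: four have bolts screwed home (tops 118 mm above the bench), one the proud bolt, one none; order varies. Pipe stubs along its y and -y reach 126 mm from the axis.
- proud_top (a point): Centre of the top of the proud bolt's hexagon head (22 mm across), 146 mm above the bench, 28 mm higher than the bolts screwed home. Fixed; z up. Pointing at it: tool about straight down, the middle between the fingertips straight above it (within 20 mm sideways), the tips clear of it and at most some 40 mm above it.
- empty_mouth (a point): Centre of the mouth of the empty bolt hole (13.6 mm across, 8 mm deep, in a round lug 32 mm across), 108 mm above the bench. Fixed; z up. Pointing at it means the same as for the proud bolt, which may stand on the next lug, 68 mm away: closed fingers have ample room beside it.
- box: Fixed grey control box, 100 (x) x 80 (y) x 45 mm high; origin on the bench under its centre, z up. To the right or the left of the pump. Its only button stands in the middle of its top.
- rec_top (a point): Centre of the top of the black round push button (32 mm across, in a dark round housing) on the control box; z up, pressed straight down.
- rec (a joint): Travel of the button in m: 0 released, 0.006 fully down (5 N); springs back. It counts as pressed beyond 0.004.
- dish: Loose steel bowl, 110 mm across, 35 mm high, origin under its centre; stands on the side of the pump where the control box is not. Leave alone.
- spare: Loose bolt standing on its head, 22 mm across, 48 mm high, origin under its head. Leave alone.
- jar: Loose white jar, 70 mm across, 85 mm high, origin under its centre. Leave alone.
Not all that is in view belongs to the job. Several things look just like the box: the one meant starts nearest to the robot's base.

How it is judged:
By the outcome, as a careful person would: the job done as asked, in the order asked, and still so for the second after the job is handed in, with the robot touching nothing.
It also fails if it takes over 48 s, if anything falls off the work surface, if the arm or the gripper's body presses on something with over 40 N, if the wrist force passes 120 N, or if a joint passes its speed limit or range.

## Working session

There is one attempt and no reset: what is moved stays moved. The work goes in short steps, Python scripts to look and compute and a tool call to move; the robot and the scene stay as the last step left them, time stands still between calls to the robot, and variables do not carry over. Pictures are saved under pics/ and viewed, and the job is handed in when it is done.

Besides the shell and the picture viewer there is one more tool, called after "Emit:" in YAML: its name, and indented under it one key for each argument. apply_moves: Moves the arm, as the interface text tells. Its arguments: {"type":"object","properties":{"series":{"type":"array"},"force":{"type":"number"}},"required":["series"]}

```bash
mkdir -p pics; python3 - <<'E'
from cell import arm
import cv2,numpy as np,json
s=arm.read_state();print({k:np.round(v,3).tolist() for k,v in s.items()})
for n in("scene","top"):
    d=arm.get_image(n);cv2.imwrite(f"pics/{n}0.png",d["image"]);print(n,d["K"].tolist(),np.round(d["pose"],4).tolist())
    np.savez(f"{n}0.npz",**d)
E
```

```text
{'t': 0.0, 'joints': [1.056, 0.264, -0.049, 1.259, 0.0, 1.415], 'qd': [-0.001, 0.002, -0.001, 0.001, -0.0, 0.002], 'joint_efforts': [0.004, -63.761, 38.457, 0.014, -0.0, 0.0], 'eef_pos': [0.185, 0.491, 0.404], 'tcp_rot': [-0.941, 1.359, 0.94], 'ft_force': [0.311, -0.449, -0.367], 'torque': [0.024, 0.004, 0.032], 'finger_gap': 0.086}
scene [[389.9567038291249, 0.0, 313.81783445246884], [0.0, 389.9567038291249, 198.5422938066688], [0.0, 0.0, 1.0]] [[0.7139, 0.4984, -0.4918, 1.1242], [0.6999, -0.4868, 0.5227, -0.5011], [0.0211, -0.7174, -0.6964, 0.933], [0.0, 0.0, 0.0, 1.0]]
top [[416.45390185208, 0.0, 318.3626836590116], [0.0, 416.45390185208, 201.0407420893138], [0.0, 0.0, 1.0]] [[0.0268, -0.9836, 0.1782, 0.2904], [-0.9996, -0.027, 0.0017, 0.128], [0.0031, -0.1782, -0.984, 1.5891], [0.0, 0.0, 0.0, 1.0]]
```

View pics/scene0.png

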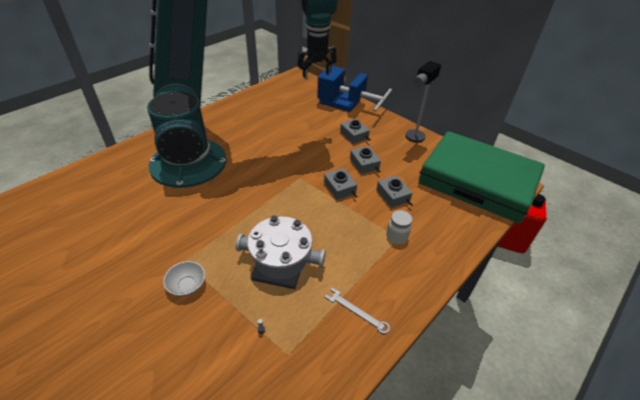

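View pics/top0.png

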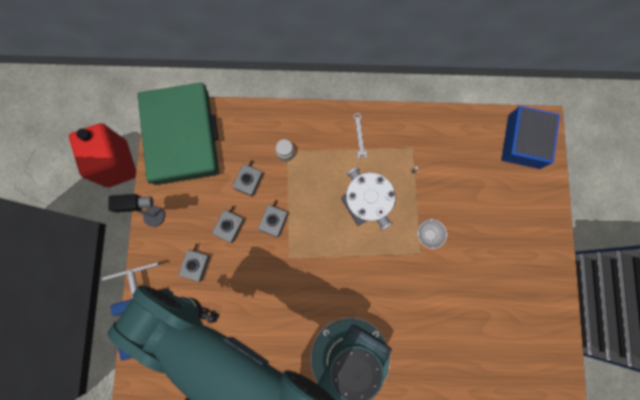

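Four boxes look alike: in the top view at (248,179), (228,225), (273,219) and (194,264). I'll measure each one's distance from the base and enlarge the boxes and the pump cover.

```bash
cat > h.py <<'E'
import numpy as np,cv2
def load(n): return dict(np.load(n+".npz"))
def ray(d,u,v,z):
    P=d["pose"];r=P[:3,:3]@np.linalg.solve(d["K"],[u,v,1]);c=P[:3,3];return c+r*(z-c[2])/r[2]
def proj(d,p):
    P=d["pose"];q=P[:3,:3].T@(np.array(p)-P[:3,3]);q=d["K"]@q;return q[:2]/q[2]
def crop(d,x0,y0,x1,y1,s,f): cv2.imwrite("pics/"+f,cv2.resize(d["image"][y0:y1,x0:x1],None,fx=s,fy=s,interpolation=cv2.INTER_CUBIC))
E
python3 - <<'E'
from h import *
t=load("top0");s=load("scene0")
for u,v in[(248,179),(228,225),(273,219),(194,264)]:
    p=ray(t,u,v,.05);print("top",(u,v),p.round(3),np.hypot(*p[:2]).round(3))
for u,v in[(354,124),(366,153),(341,177),(396,184)]:
    p=ray(s,u,v,.06);print("scene",(u,v),p.round(3),np.hypot(*p[:2]).round(3))
print(ray(t,371,197,.1),ray(s,280,241,.1))
crop(s,230,205,330,280,8,"pump_s.png");crop(t,335,160,410,235,8,"pump_t.png")
crop(s,310,105,430,205,6,"box_s.png");crop(t,170,150,300,290,4,"box_t.png")
E
```

```text
top (248, 179) [0.647 0.4   0.05 ] 0.76
top (228, 225) [0.47  0.464 0.05 ] 0.66
top (273, 219) [0.497 0.298 0.05 ] 0.579
top (194, 264) [0.323 0.579 0.05 ] 0.663
scene (354, 124) [0.319 0.577 0.06 ] 0.659
scene (366, 153) [0.473 0.463 0.06 ] 0.662
scene (341, 177) [0.499 0.296 0.06 ] 0.58
scene (396, 184) [0.652 0.402 0.06 ] 0.766
[ 0.58029771 -0.0605888   0.1       ] [ 0.5882424  -0.06231879  0.1       ]
```

View pics/pump_s.png

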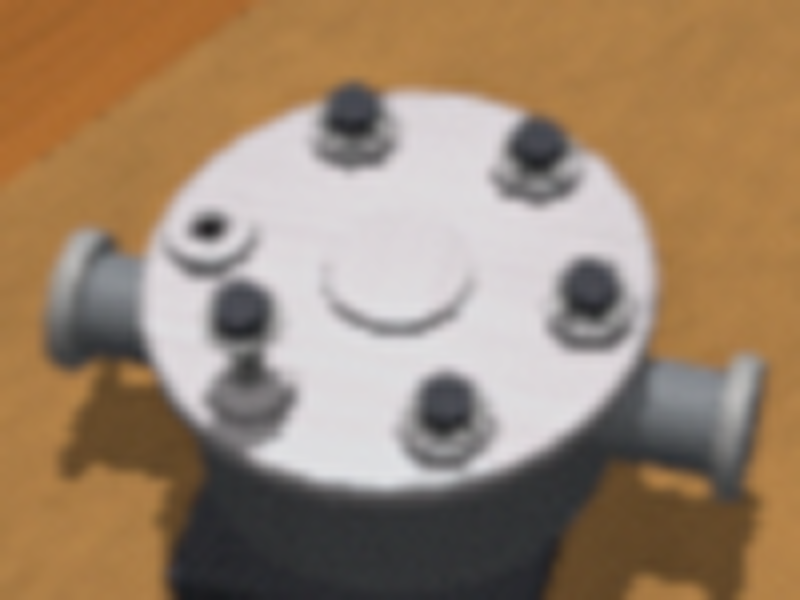

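View pics/pump_t.png

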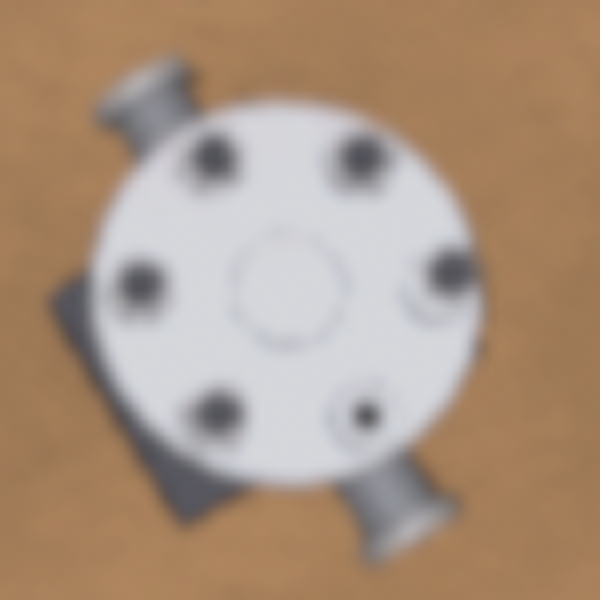

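View pics/box_s.png

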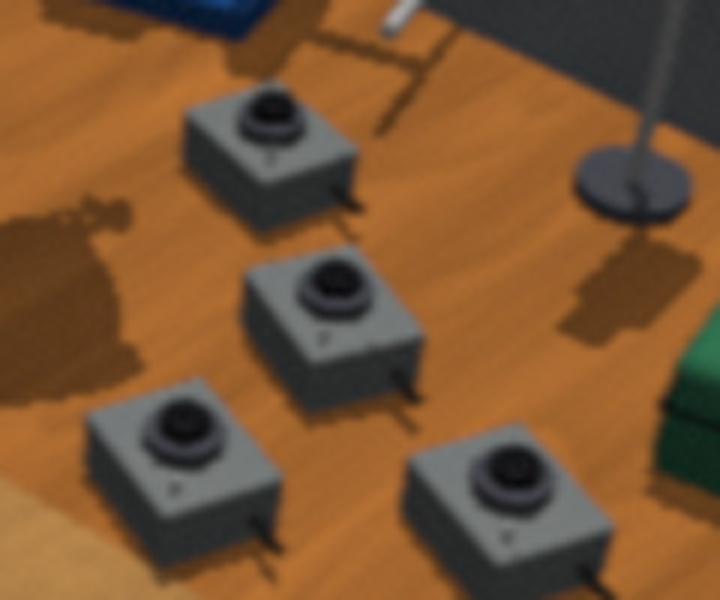

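View pics/box_t.png

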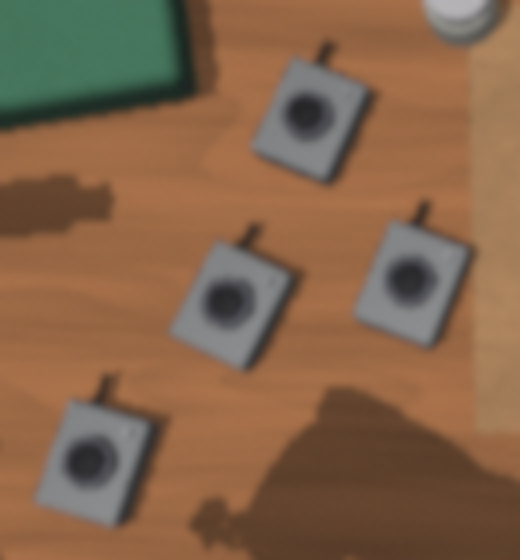

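The proud bolt shows at scene (260,243) and top (392,194). The empty hole is its neighbour, at scene (256,233) and top (381,212). The nearest box is the one at top (273,219) / scene (341,177), 0.58 m from the base against at least 0.66 m for the others. Next I'll triangulate these points and check their heights.

```bash
python3 - <<'E'
from h import *
t=load("top0");s=load("scene0")
def tri(a,b):
    A=[];
    for d,(u,v) in((s,a),(t,b)):
        W=np.linalg.inv(d["pose"])[:3];A.append(d["K"]@W)
    X=cv2.triangulatePoints(A[0],A[1],np.array(a,float).reshape(2,1),np.array(b,float).reshape(2,1))[:,0];return X[:3]/X[3]
for n,a,b,z in[("btn",(340.9,174.9),(272.6,220.1),.06),("proud",(260.1,242.5),(391.7,193.6),.146),("empty",(256,233),(380.7,211.7),.108)]:
    print(n,tri(a,b).round(4),"top@z",ray(t,*b,z).round(4),"scene@z",ray(s,*a,z).round(4))
# bolts: top crop px
C=[(214,158),(363,158),(140,285),(220,413)]
L=np.array([ray(t,335+a/8-.5,160+b/8-.5,.118)[:2] for a,b in C])
print(L.round(4))
c=(L[1]+L[3])/2;print("centre",c,np.linalg.norm(L-c,axis=1))
for l in L: print(np.degrees(np.arctan2(*(l-c)[::-1])))
Ls=np.array([ray(s,230+a/8-.5,205+b/8-.5,.118)[:2] for a,b in [(445,397),(590,280),(540,137),(353,102)]]);print(Ls.round(4))
E
```

```text
btn [0.492  0.2991 0.0632] top@z [0.4911 0.298  0.06  ] scene@z [0.491 0.304 0.06 ]
proud [ 0.5857 -0.1273  0.1468] top@z [ 0.5856 -0.1279  0.146 ] scene@z [ 0.5855 -0.1265  0.146 ]
empty [ 0.5257 -0.0947  0.1083] top@z [ 0.5258 -0.0947  0.108 ] scene@z [ 0.5255 -0.0947  0.108 ]
[[ 0.6414 -0.0227]
 [ 0.6432 -0.0902]
 [ 0.5818  0.0101]
 [ 0.5245 -0.0263]]
centre [ 0.58384958 -0.05827939] [0.06763544 0.06741019 0.06843689 0.06741019]
31.761853942973296
-28.27255181188172
91.72378174221251
151.72744818811833
[[ 0.6421 -0.0919]
 [ 0.64   -0.0236]
 [ 0.5809  0.0097]
 [ 0.5221 -0.0262]]
```

Triangulated heights agree: 0.147 m for the proud bolt (nominal 0.146) and 0.108 m for the hole (nominal 0.108). The button top comes out at about 0.06 m. I'll shut the fingers and move to above the button.

Emit:
apply_moves:
  series:
    - [0,0.5,-0.3,0,0,0,0]
    - [0,1.2,-0.8,0,0,0,0]
    - [0,2.0,-1.3,0,0,0,0]
    - [0,2.8,-1.8,0,0,0,0]
    - [0,3.6,-2.3,0,0,0,0]
  force: 30

```text
t: 0.52
eef_pos: [0.3299, 0.3982, 0.4045]
tcp_rot: [-0.941, 1.358, 0.941]
ft_force: [-0.4, -0.5, 0.3]
finger_gap: 0.0256
```

Emit:
apply_moves:
  series:
    - [0,0.8,-0.5,0,0,0,0]
    - [0,1.6,-1.0,0,0,0,0]
    - [0,2.4,-1.5,0,0,0,0]
    - [0,3.2,-2.0,0,0,0,0]
    - [0,4.0,-2.5,0,0,0,0]

```text
t: 0.93
eef_pos: [0.4902, 0.298, 0.4045]
tcp_rot: [-0.94, 1.359, 0.94]
ft_force: [0.7, 0.9, -0.4]
finger_gap: -0.0001
```

Emit:
apply_moves:
  series:
    - [0,0,0,0,0,0,0]
    - [0,0,0,0,0,0,0]
    - [0,0,0,0,0,0,0]
    - [0,0,0,0,0,0,0]
    - [0,0,0,0,0,0,0]

```text
t: 1.35
eef_pos: [0.488, 0.3, 0.4048]
tcp_rot: [-0.941, 1.358, 0.941]
ft_force: [-0.2, 0.6, 0.6]
finger_gap: 0.0003
```

```bash
cat > st.py <<'E'
from cell import arm
import numpy as np
from scipy.spatial.transform import Rotation as R
s=arm.read_state();X=R.from_rotvec(s["tcp_rot"]).as_matrix();tip=s["eef_pos"]+X[:,0]*arm.finger_overhang
print("t",s["t"],"oh",arm.finger_overhang,"tcp",np.round(s["eef_pos"],4),"x",X[:,0].round(3),"z",X[:,2].round(3),"tip",tip.round(4),"F",np.round(s["ft_force"],2),"gap",s["finger_gap"],np.round(s["joints"],2))
for n,p in dict(btn=[.491,.299,.062],proud=[.5855,-.127,.146],empty=[.5255,-.0947,.108]).items(): print(n,((np.array(p)-tip)/.04).round(2))
E
python3 st.py
```

```text
t 1.35 oh 0.1734 tcp [0.488  0.3    0.4048] x [-0.  0. -1.] z [0.351 0.936 0.   ] tip [0.488  0.3    0.2314] F [-0.24  0.56  0.6 ] gap 0.0002553702867686636 [0.41 0.35 0.07 1.3  0.   0.77]
btn [ 0.08 -0.03 -4.24]
proud [  2.44 -10.68  -2.14]
empty [ 0.94 -9.87 -3.09]
```

Emit:
apply_moves:
  series:
    - [0,0.08,0,-0.8,0,0,0]
    - [0,0.08,0,-1.6,0,0,0]
    - [0,0.08,0,-2.4,0,0,0]
    - [0,0.08,0,-3.2,0,0,0]
    - [0,0.08,0,-3.7,0,0,0]

```text
t: 1.77
eef_pos: [0.4905, 0.2997, 0.2541]
tcp_rot: [-0.941, 1.36, 0.942]
ft_force: [-0.3, 0.1, -0.1]
finger_gap: 0.0002
```

Emit:
apply_moves:
  series:
    - [0,0,0,-0.05,0,0,0]
    - [0,0,0,-0.1,0,0,0]
    - [0,0,0,-0.15,0,0,0]
    - [0,0,0,-0.2,0,0,0]
    - [0,0,0,-0.2,0,0,0]

```text
t: 2.18
eef_pos: [0.4923, 0.2996, 0.2496]
tcp_rot: [-0.94, 1.356, 0.94]
ft_force: [0.1, 0.1, -0.7]
finger_gap: 0.0001
```

```bash
python3 st.py; python3 - <<'E'
from cell import arm
from h import *
d=arm.get_image("scene");crop(d,300,130,400,205,8,"press1.png")
E
```

```text
t 2.1833 oh 0.1734 tcp [0.4923 0.2996 0.2496] x [ 0.002  0.001 -1.   ] z [0.352 0.936 0.001] tip [0.4925 0.2997 0.0762] F [ 0.12  0.12 -0.71] gap 0.00011791793270996012 [ 0.41  0.44 -0.22  0.91  0.    0.76]
btn [-0.04 -0.02 -0.36]
proud [  2.32 -10.67   1.74]
empty [ 0.82 -9.86  0.79]
```

View pics/press1.png

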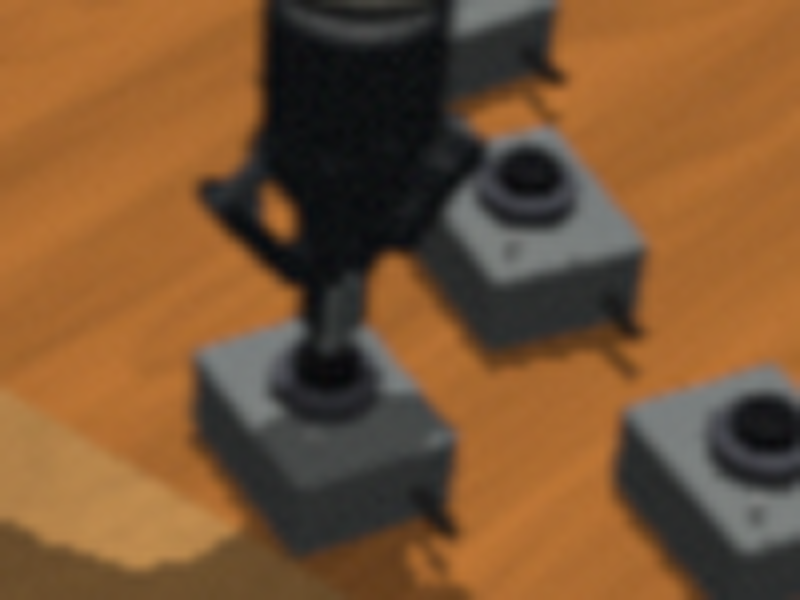

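The shut fingertips are centred above the black button of the nearest box, around crop (330,350), not touching it yet. I'll go down slowly and watch the force.

Emit:
apply_moves:
  series:
    - [0,0,0,-0.06,0,0,0]
    - [0,0,0,-0.12,0,0,0]
    - [0,0,0,-0.18,0,0,0]
    - [0,0,0,-0.24,0,0,0]
    - [0,0,0,-0.3,0,0,0]

```text
t: 2.65
eef_pos: [0.4921, 0.2994, 0.2365]
tcp_rot: [-0.94, 1.358, 0.94]
ft_force: [0.1, -0.5, 2.8]
finger_gap: 0.0
```

Emit:
apply_moves:
  series:
    - [0,0,0,-0.03,0,0,0]
    - [0,0,0,-0.06,0,0,0]
    - [0,0,0,-0.09,0,0,0]
    - [0,0,0,-0.09,0,0,0]
    - [0,0,0,-0.09,0,0,0]

```text
t: 3.07
eef_pos: [0.492, 0.2994, 0.2342]
tcp_rot: [-0.94, 1.357, 0.94]
ft_force: [-5.3, -2.4, 19.4]
finger_gap: -0.0
```

```bash
python3 st.py; python3 - <<'E'
from cell import arm
from h import *
d=arm.get_image("scene");crop(d,300,130,400,205,8,"press2.png")
E
```

```text
t 3.0667 oh 0.1734 tcp [0.492  0.2994 0.2342] x [ 0.001  0.    -1.   ] z [0.352 0.936 0.001] tip [0.4922 0.2994 0.0608] F [-5.3  -2.36 19.45] gap -2.2076199771819865e-05 [ 0.41  0.45 -0.24  0.88 -0.    0.76]
btn [-0.03 -0.01  0.03]
proud [  2.33 -10.66   2.13]
empty [ 0.83 -9.85  1.18]
```

View pics/press2.png

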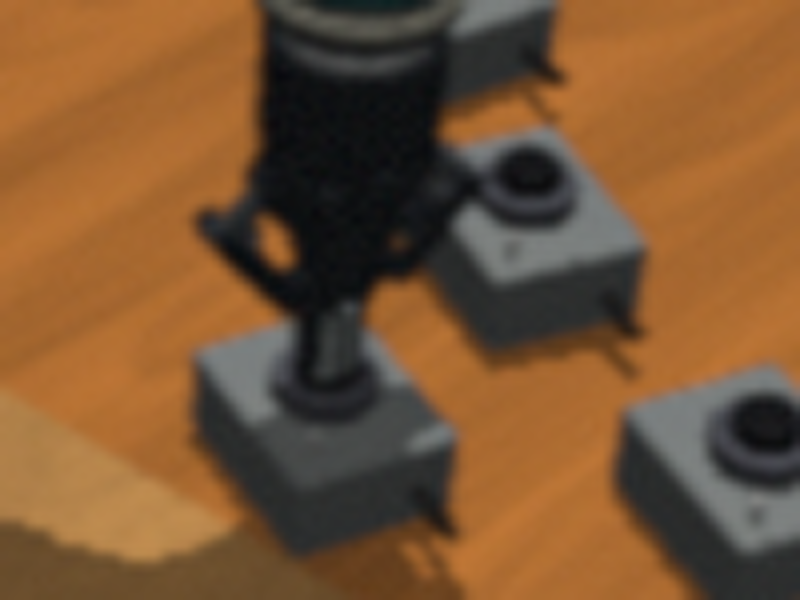

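The force rose from 2.8 N to 19 N over the last 2.3 mm. That fits a 5 N / 6 mm spring reaching its stop: contact at about 0.240 m, fully down at about 0.234 m. The tips are inside the button's rim at crop (330,375), so it's pressed. I'll retract and cross to the proud bolt.

Emit:
apply_moves:
  series:
    - [0,0,0,0.3,0,0,0]
    - [0,0,0,1.2,0,0,0]
    - [0,0,0,2.2,0,0,0]
    - [0,0,0,3.2,0,0,0]
    - [0,0,0,4.1,0,0,0]

```text
t: 3.53
eef_pos: [0.4917, 0.2992, 0.3994]
tcp_rot: [-0.94, 1.358, 0.94]
ft_force: [0.9, -0.0, -0.3]
finger_gap: -0.0002
```

Emit:
apply_moves:
  series:
    - [0,0.1,-0.6,0,0,0,0]
    - [0,0.3,-1.4,0,0,0,0]
    - [0,0.5,-2.2,0,0,0,0]
    - [0,0.7,-3.0,0,0,0,0]
    - [0,0.8,-3.8,0,0,0,0]

```text
t: 3.95
eef_pos: [0.5244, 0.1459, 0.3969]
tcp_rot: [-0.94, 1.358, 0.94]
ft_force: [0.6, -0.2, -0.7]
finger_gap: 0.0003
```

Emit:
apply_moves:
  series:
    - [0,0.2,-0.8,0,0,0,0]
    - [0,0.3,-1.6,0,0,0,0]
    - [0,0.5,-2.4,0,0,0,0]
    - [0,0.7,-3.2,0,0,0,0]
    - [0,0.8,-3.9,0,0,0,0]

```text
t: 4.37
eef_pos: [0.5564, -0.0106, 0.3969]
tcp_rot: [-0.94, 1.359, 0.94]
ft_force: [0.6, 0.5, -0.2]
finger_gap: -0.0002
```

Emit:
apply_moves:
  series:
    - [0,0.2,-0.8,0,0,0,0]
    - [0,0.4,-1.6,0,0,0,0]
    - [0,0.6,-2.3,0,0,0,0]
    - [0,0.7,-2.8,0,0,0,0]
    - [0,0.7,-3.0,0,0,0,0]

```text
t: 4.78
eef_pos: [0.5846, -0.1313, 0.3964]
tcp_rot: [-0.939, 1.36, 0.939]
ft_force: [1.0, 0.7, 0.1]
finger_gap: -0.0003
```

```bash
python3 st.py; python3 - <<'E'
from cell import arm
from h import *
d=arm.get_image("scene");cv2.imwrite("pics/hov.png",d["image"])
E
```

```text
t 4.7833 oh 0.1734 tcp [ 0.5846 -0.1313  0.3964] x [-0.001 -0.    -1.   ] z [ 0.354  0.935 -0.   ] tip [ 0.5845 -0.1313  0.223 ] F [0.95 0.7  0.09] gap -0.0003375010235731081 [-0.36  0.39  0.13  1.3  -0.    0.01]
btn [-2.34 10.76 -4.02]
proud [ 0.03  0.11 -1.92]
empty [-1.47  0.91 -2.87]
```

View pics/hov.png

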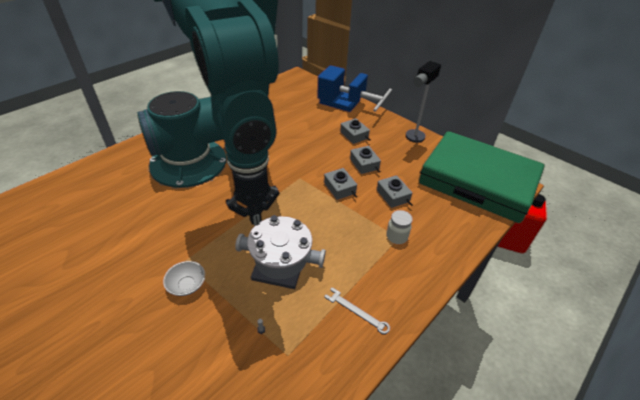

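The shut fingertips are at about (257,217), above the proud bolt at (260,243), and everything else is where it was. Now down to about 24 mm above the head.

Emit:
apply_moves:
  series:
    - [0,0.02,0.08,-0.4,0,0,0]
    - [0,0.02,0.08,-0.8,0,0,0]
    - [0,0.02,0.08,-1.1,0,0,0]
    - [0,0.02,0.08,-1.25,0,0,0]
    - [0,0.02,0.08,-1.3,0,0,0]

```text
t: 5.25
eef_pos: [0.5845, -0.1244, 0.3443]
tcp_rot: [-0.94, 1.359, 0.942]
ft_force: [0.7, -0.2, 0.8]
finger_gap: 0.0002
```

```bash
python3 st.py; python3 - <<'E'
from cell import arm
from h import *
d=arm.get_image("scene");crop(d,210,190,330,280,6,"p1.png")
d=arm.get_image("top");crop(d,335,150,435,235,6,"p1t.png")
E
```

```text
t 5.25 oh 0.1734 tcp [ 0.5845 -0.1244  0.3443] x [-0.001  0.001 -1.   ] z [0.351 0.936 0.   ] tip [ 0.5842 -0.1243  0.1709] F [ 0.7  -0.15  0.84] gap 0.00015081599250079354 [-0.35  0.41  0.01  1.17  0.    0.01]
btn [-2.33 10.58 -2.72]
proud [ 0.03 -0.07 -0.62]
empty [-1.47  0.74 -1.57]
```

View pics/p1.png

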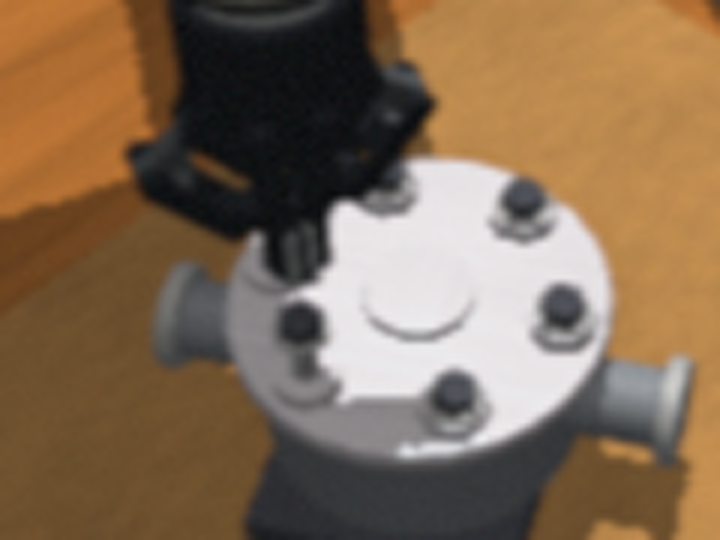

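The tips at crop (298,275) hang clear, 25 mm above the proud head at (302,318) and about 3 mm off sideways. I'll hold here for more than 2 s.

Emit:
apply_moves:
  series:
    - [0,0,0,0,0,0,0]
    - [0,0,0,0,0,0,0]
    - [0,0,0,0,0,0,0]
    - [0,0,0,0,0,0,0]
    - [0,0,0,0,0,0,0]

```text
t: 5.77
eef_pos: [0.5849, -0.1254, 0.3453]
tcp_rot: [-0.94, 1.358, 0.94]
ft_force: [0.0, 0.3, -0.2]
finger_gap: -0.0001
```

Emit:
apply_moves:
  series:
    - [0,0,0,0,0,0,0]
    - [0,0,0,0,0,0,0]
    - [0,0,0,0,0,0,0]
    - [0,0,0,0,0,0,0]
    - [0,0,0,0,0,0,0]

```text
t: 6.18
eef_pos: [0.5849, -0.1254, 0.3451]
tcp_rot: [-0.94, 1.358, 0.94]
ft_force: [-0.0, 0.1, 0.0]
finger_gap: -0.0
```

Emit:
apply_moves:
  series:
    - [0,0,0,0,0,0,0]
    - [0,0,0,0,0,0,0]
    - [0,0,0,0,0,0,0]
    - [0,0,0,0,0,0,0]
    - [0,0,0,0,0,0,0]

```text
t: 6.6
eef_pos: [0.5848, -0.1254, 0.3451]
tcp_rot: [-0.94, 1.358, 0.94]
ft_force: [0.2, 0.5, -0.3]
finger_gap: -0.0003
```

Emit:
apply_moves:
  series:
    - [0,0,0,0,0,0,0]
    - [0,0,0,0,0,0,0]
    - [0,0,0,0,0,0,0]
    - [0,0,0,0,0,0,0]
    - [0,0,0,0,0,0,0]

```text
t: 7.02
eef_pos: [0.5848, -0.1254, 0.3451]
tcp_rot: [-0.94, 1.358, 0.94]
ft_force: [-0.6, 0.0, -0.9]
finger_gap: 0.0001
```

Emit:
apply_moves:
  series:
    - [0,0,0,0,0,0,0]
    - [0,0,0,0,0,0,0]
    - [0,0,0,0,0,0,0]
    - [0,0,0,0,0,0,0]
    - [0,0,0,0,0,0,0]

```text
t: 7.43
eef_pos: [0.5848, -0.1254, 0.3451]
tcp_rot: [-0.94, 1.358, 0.94]
ft_force: [0.3, -0.0, -0.6]
finger_gap: 0.0003
```

Emit:
apply_moves:
  series:
    - [0,0,0,0,0,0,0]
    - [0,0,0,0,0,0,0]
    - [0,0,0,0,0,0,0]
    - [0,0,0,0,0,0,0]
    - [0,0,0,0,0,0,0]

```text
t: 7.85
eef_pos: [0.5848, -0.1254, 0.3451]
tcp_rot: [-0.94, 1.358, 0.94]
ft_force: [0.3, 0.2, 0.2]
finger_gap: 0.0001
```

Emit:
apply_moves:
  series:
    - [0,0,0,0,0,0,0]
    - [0,0,0,0,0,0,0]
    - [0,0,0,0,0,0,0]
    - [0,0,0,0,0,0,0]
    - [0,0,0,0,0,0,0]

```text
t: 8.27
eef_pos: [0.5849, -0.1254, 0.3451]
tcp_rot: [-0.94, 1.358, 0.94]
ft_force: [-0.0, -0.1, -0.6]
finger_gap: 0.0003
```

```bash
python3 st.py
```

```text
t 8.2667 oh 0.1734 tcp [ 0.5849 -0.1254  0.3451] x [ 0.  0. -1.] z [0.352 0.936 0.   ] tip [ 0.5849 -0.1254  0.1717] F [-0.04 -0.07 -0.59] gap 0.00029910516536516235 [-0.35  0.41  0.01  1.17  0.    0.01]
btn [-2.35 10.61 -2.74]
proud [ 0.02 -0.04 -0.64]
empty [-1.48  0.77 -1.59]
```

Emit:
apply_moves:
  series:
    - [0,-0.4,0.2,0.1,0,0,0]
    - [0,-0.8,0.4,0.1,0,0,0]
    - [0,-1.2,0.62,0.1,0,0,0]
    - [0,-1.48,0.77,0,0,0,0]
    - [0,-1.48,0.77,-0.2,0,0,0]

```text
t: 8.68
eef_pos: [0.5242, -0.0937, 0.3379]
tcp_rot: [-0.941, 1.357, 0.94]
ft_force: [1.6, -0.2, 2.0]
finger_gap: 0.0002
```

Emit:
apply_moves:
  series:
    - [0,0,0,-0.2,0,0,0]
    - [0,0,0,-0.4,0,0,0]
    - [0,0,0,-0.6,0,0,0]
    - [0,0,0,-0.72,0,0,0]
    - [0,0,0,-0.77,0,0,0]

```text
t: 9.1
eef_pos: [0.5258, -0.0948, 0.305]
tcp_rot: [-0.939, 1.359, 0.941]
ft_force: [0.3, 0.1, -0.6]
finger_gap: 0.0
```

Emit:
apply_moves:
  series:
    - [0,0,0,0,0,0,0]
    - [0,0,0,0,0,0,0]
    - [0,0,0,0,0,0,0]
    - [0,0,0,0,0,0,0]
    - [0,0,0,0,0,0,0]

```text
t: 9.52
eef_pos: [0.5257, -0.0946, 0.3066]
tcp_rot: [-0.941, 1.358, 0.94]
ft_force: [0.1, -0.3, 0.5]
finger_gap: 0.0002
```

```bash
python3 st.py; python3 - <<'E'
from cell import arm
from h import *
d=arm.get_image("scene");crop(d,210,190,330,280,6,"e1.png")
d=arm.get_image("top");cv2.imwrite("pics/e1t.png",d["image"])
E
```

```text
t 9.5167 oh 0.1734 tcp [ 0.5257 -0.0946  0.3066] x [ 0. -0. -1.] z [0.352 0.936 0.   ] tip [ 0.5258 -0.0947  0.1332] F [ 0.13 -0.26  0.47] gap 0.00022756812985818994 [-0.33  0.33 -0.23  1.01 -0.    0.03]
btn [-0.87  9.84 -1.78]
proud [ 1.49 -0.81  0.32]
empty [-0.01 -0.   -0.63]
```

View pics/e1.png

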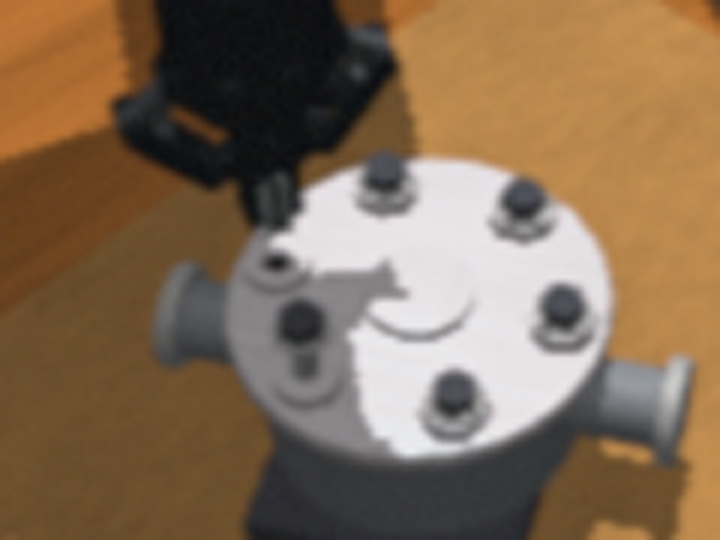

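View pics/e1t.png

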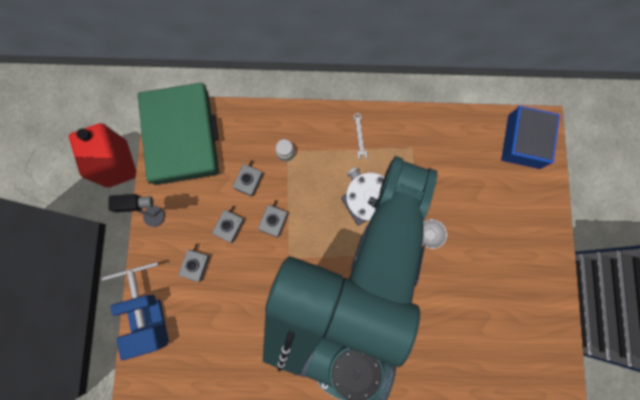

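The tips at crop (275,220) hang 25 mm above the empty hole at (277,262), clear of the proud bolt. The top view shows jar, dish and boxes where they were, and no further box where the arm used to block the view. I'll hold for 2 s, then hand in.

Emit:
apply_moves:
  series:
    - [0,0,0,0,0,0,0]
    - [0,0,0,0,0,0,0]
    - [0,0,0,0,0,0,0]
    - [0,0,0,0,0,0,0]
    - [0,0,0,0,0,0,0]

```text
t: 10.03
eef_pos: [0.5257, -0.0946, 0.3063]
tcp_rot: [-0.94, 1.358, 0.94]
ft_force: [0.6, -0.8, 0.1]
finger_gap: 0.0
```

Emit:
apply_moves:
  series:
    - [0,0,0,0,0,0,0]
    - [0,0,0,0,0,0,0]
    - [0,0,0,0,0,0,0]
    - [0,0,0,0,0,0,0]
    - [0,0,0,0,0,0,0]

```text
t: 10.45
eef_pos: [0.5257, -0.0946, 0.3063]
tcp_rot: [-0.94, 1.358, 0.94]
ft_force: [-0.2, 0.4, -0.7]
finger_gap: -0.0003
```

Emit:
apply_moves:
  series:
    - [0,0,0,0,0,0,0]
    - [0,0,0,0,0,0,0]
    - [0,0,0,0,0,0,0]
    - [0,0,0,0,0,0,0]
    - [0,0,0,0,0,0,0]

```text
t: 10.87
eef_pos: [0.5256, -0.0946, 0.3063]
tcp_rot: [-0.94, 1.358, 0.94]
ft_force: [1.2, 0.2, -0.6]
finger_gap: 0.0001
```

Emit:
apply_moves:
  series:
    - [0,0,0,0,0,0,0]
    - [0,0,0,0,0,0,0]
    - [0,0,0,0,0,0,0]
    - [0,0,0,0,0,0,0]
    - [0,0,0,0,0,0,0]

```text
t: 11.28
eef_pos: [0.5257, -0.0946, 0.3063]
tcp_rot: [-0.94, 1.358, 0.94]
ft_force: [-0.4, 0.0, 0.2]
finger_gap: 0.0001
```

Emit:
apply_moves:
  series:
    - [0,0,0,0,0,0,0]
    - [0,0,0,0,0,0,0]
    - [0,0,0,0,0,0,0]
    - [0,0,0,0,0,0,0]
    - [0,0,0,0,0,0,0]

```text
t: 11.7
eef_pos: [0.5257, -0.0946, 0.3063]
tcp_rot: [-0.94, 1.358, 0.94]
ft_force: [-0.4, -0.5, 0.4]
finger_gap: -0.0
```

```bash
python3 st.py; python3 -c "
from cell import arm
print(arm.finish_job())"
```

```text
t 11.7 oh 0.1734 tcp [ 0.5257 -0.0946  0.3063] x [ 0. -0. -1.] z [ 0.352  0.936 -0.   ] tip [ 0.5257 -0.0946  0.1329] F [-0.37 -0.46  0.38] gap -1.2802107662229282e-05 [-0.33  0.33 -0.23  1.01 -0.    0.03]
btn [-0.87  9.84 -1.77]
proud [ 1.5  -0.81  0.33]
empty [-0.   -0.   -0.62]
the job is handed in; nothing more can be done
None
```

The job is done in the order asked and was handed in at 11.7 s, with the fingertips still pointing at the empty hole.

- **Button:** I pressed the button on the box nearest the base, 0.58 m away against at least 0.66 m for the other three. The force rose to 19 N at the stop. Nothing reads the button's travel directly, so "fully down" is inferred from that force and the height.
- **Proud bolt:** I held the shut fingertips about 25 mm above it and within about 3 mm sideways for about 3 s.
- **Empty hole:** The tips ended 25 mm above it and within 1 mm of its measured position, after holding there for about 2 s.

At both holds the wrist force stayed within sensor noise (about 1 N), so nothing was touched there. In the last top picture the jar, dish and boxes had not moved. The arm may have hidden the spare bolt there, and I did not check it separately. No check failed or disagreed; the two cameras differed by up to about 6 mm on the button's position.

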